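Clip the stone chisels back into the tool rack

TASK

Put the two steel stone chisels lying on the wooden battens back into the clip rack: press each one down, level, into a free place of its own until both its spring clips have snapped over the bar and it is fully home, with the middle of the chisel midway between the two rails. Either chisel may take either place and point either way. Do not drop them, and leave the wood-handled rasp where it lies.

Things in the scene. Friction and masses are not known exactly. Their poses are not given: they have to be found in the camera images.
- broad_chisel: Broad chisel: octagonal steel bar 16 mm across flats, 220 mm long, 0.15 to 0.3 kg. Origin: on its axis at mid-length; x along it to the working end (x = 78 to 110 mm), which is a flat blade 40 wide, 7 thick. Starts lying across two wooden battens 40 mm high, 70 mm apart: axis level, 48 mm above the bench, mid-length free for fingers, 100 to 130 mm beside the other chisel.
- point_chisel: Point chisel: octagonal steel bar 16 mm across flats, 220 mm long, 0.15 to 0.3 kg. Origin: on its axis at mid-length; x along it to the working end (x = 78 to 110 mm), which tapers to a point. Starts lying across two wooden battens 40 mm high, 70 mm apart: axis level, 48 mm above the bench, mid-length free for fingers, 100 to 130 mm beside the other chisel.
- rack: Fixed. Board 160 x 240 x 12 mm, origin centre of its underside. Rails along y at x = -42, +42 mm, 66 mm clear between. Places at y = +55 and -55 mm: a sprung 2-jaw clip on each rail, open upward, flared mouth 30 mm wide at height 85. Chisel enters level along rack x; resists (10 to 20 N in all) from axis height 75 mm; home on the clip floors: axis at 60 mm.
- rasp: Bystander: flat steel rasp with a light wooden handle, 300 mm long, 20 mm high, lying on the bench beyond the work. Origin on the bench near its middle; x along it towards the blade's end. Not to be moved.
Mind the look-alikes: they are no part of the job. Leave any purple look-alike of the point_chisel alone.

How it is judged:
At the end, for the whole second after the job is handed in: Each chisel rests snapped home in its own rack place: bar axis 60 mm (55 to 65.5) above the rack's underside, within 7 mm sideways of the place's centre line, middle within 25 mm of midway between the rails, within 10 degrees of the rack's x axis (either way round), at rest ((((x of broad_chisel in the frame of rack between -0.025 and 0.025 m and y of broad_chisel in the frame of rack between 0.048 and 0.062 m and z of broad_chisel in the frame of rack between 0.055 and 0.0655 m and angle between the x axis of broad_chisel and the x axis of rack, either way round below 0.17 rad and linear speed of broad_chisel below 0.02 m/s) and (x of point_chisel in the frame of rack between -0.025 and 0.025 m and y of point_chisel in the frame of rack between -0.062 and -0.048 m and z of point_chisel in the frame of rack between 0.055 and 0.0655 m and angle between the x axis of point_chisel and the x axis of rack, either way round below 0.17 rad and linear speed of point_chisel below 0.02 m/s)) or ((x of broad_chisel in the frame of rack between -0.025 and 0.025 m and y of broad_chisel in the frame of rack between -0.062 and -0.048 m and z of broad_chisel in the frame of rack between 0.055 and 0.0655 m and angle between the x axis of broad_chisel and the x axis of rack, either way round below 0.17 rad and linear speed of broad_chisel below 0.02 m/s) and (x of point_chisel in the frame of rack between -0.025 and 0.025 m and y of point_chisel in the frame of rack between 0.048 and 0.062 m and z of point_chisel in the frame of rack between 0.055 and 0.0655 m and angle between the x axis of point_chisel and the x axis of rack, either way round below 0.17 rad and linear speed of point_chisel below 0.02 m/s)))); the robot touches nothing.
It fails at once if a chisel is dropped: touching nothing with its middle more than 95 mm above the bench ((height (world z) of broad_chisel above 0.095 m and contact force between broad_chisel and anything else below 0.05 N) or (height (world z) of point_chisel above 0.095 m and contact force between point_chisel and anything else below 0.05 N)).
It fails at once if the rasp is moved by more than 40 mm (distance of rasp from where it was at the start of the episode above 0.04 m).
It also fails if it takes over 72 s, if anything falls off the work surface, if the arm or the gripper's body presses on something with over 40 N, if the wrist force passes 120 N, or if a joint passes its speed limit or range.

ROBOT

A 6-joint arm with a two-finger parallel gripper is mounted at the origin on the work surface. World frame = base frame: x ahead of the robot, y to its left, z up, the work surface at z = 0. Lengths are in m, angles in rad, forces in N, time in s.
With the tool pointing down it reaches from about 0.35 to 0.975 m from the base axis. Payload 4.9 kg.
Tool frame: the origin (TCP) lies between the finger pads; the fingertips stand 22 mm ahead of it and the grasp point (between the pads) lies 3 mm ahead of it; z points along the fingers, y is the line along which they close (so a half turn about z gives the same grasp; the last joint's range is limited). The gripper opens to 85 mm and grips with 20 to 120 N. Pads are 22 mm wide; open, the fingers measure 114 mm over their backs; the gripper's body (76 mm by 85 mm) begins 54 mm behind the grasp point. The pads swing forward as they close: fully open they stand 13 mm farther back than shut.
Start: joints at [1.082, 0.053, 1.613, -0, 1.476, -0.119], TCP at [0.226, 0.583, 0.253] pointing down, gripper open.
Joint ranges: [-3.01, 3.01], [-1.01, 2.22], [0.06, 2.58], [-1.02, 4.17], [0.09, 2.62], [-3.14, 3.14]. Speed limits (rad/s): [2.57, 2.57, 3.14, 3.14, 3.14, 3.14].

INTERFACE

Orientations are given as a unit quaternion [w, x, y, z].
In Python, from plant import state, grab_frame, get_calibration, job_done, recognise, regions_of gives the robot as it stands.
- The arm moves only by the tool apply_moves, never from a script. Its argument "targets" is a list of rows, each an object with "translation": the shift along the tool's x, y, z normalised to -1 to 1, where 1 is 100 mm, a list of three; "twist": the turn about the tool's z normalised to -1 to 1, where 1 is 0.1 rad; "hand": the opening, from 0 (shut) to 1 (fully open). A call has 1 to 8 rows; each row shifts and turns the commanded pose from where the row before left it, along the tool's axes as they then stand; what a row does not reach is not made up. A row lasts 1/10 s, in which the tool goes at most 50 mm and 8.59 degrees, less where a joint would pass 70% of its speed; a pose out of reach is approached as far as the arm can. A call with a number of a shift or a turn outside -1 to 1 is refused whole. A call with a gripper value outside its range is refused whole. The fingers move at their own pace and stop on an object; the grip force is fixed at half the most. Time passes only in rows, so rows that do not move let the fingers close. It gives the time, the measured TCP pose, the force, the opening and the grip force at its end, in the units of the state.
- state(): the state, without advancing time (a new reading comes with each control period).
- grab_frame(name): name is "scene" or "top" or "wrist"; returns the picture (420x560x3 uint8, red, green, blue); there is no depth.
- get_calibration(name): a dict with "camera_matrix" (3x3 intrinsics, pixels), "pose" (4x4, takes a point from camera to world coordinates). Camera axes: x right, y up, looking along -z (the intrinsics and any distortion apply to the point x, -y, -z); pixel columns grow to the right and rows downward; lengths in m; the calibration is good to about 2 mm. A picture is of the moment at which its call begins: read the wrist's pose just before it. get_calibration takes no time and is no camera call; for the wrist camera it gives the pose at the moment of the call.
- job_done(): hands the job in; it is judged then, once.
Trained networks look in the newest picture that a camera, given by its name, has taken for a name from the list of things; names that differ only in an ending like _2 or _b are one class to them, and where a whole thing is asked for, a point or a joint stands for the part that bears it (a point fixed in the world has none). Each returns a list of dicts, best first, with "score" (0 to 1); they miss things now and then, are a little off and sometimes report something else, mostly with a low value. They report only what shows in the picture. A call takes as long as a camera call. They do not tell look-alikes from the thing itself.
- recognise(camera, query): "point" ([x, y, z] in m, in world coordinates, good to about 4 mm: the middle of the surface that is visible of it).
- regions_of(camera, query): "pixels" (420x560 bool, what is visible of it).
The state is a dict: "time": time; "joint_pos": joint angles; "joint_vel": joint speeds; "joint_efforts": joint torques, N m; "tool_pos": TCP position; "tool_rot": TCP orientation; "contact_force": force on the tool from outside, world axes, zero at the start; "ft_torque": the same for the moment, N m; "gripper_width": opening from 0.0 (shut) to 1.0 (fully open); "grasp_force": force on a finger pad.
Only numpy, scipy, OpenCV 4.12 (cv2) and the standard library are available. Lean on these libraries where they do the work, as an engineer would, in place of code of your own. Each camera call takes 0.05 s, during which the arm holds its last target. There are 200 camera calls.

## Working session

There is one attempt and no reset: what is moved stays moved. The work goes in short steps, Python scripts to look and compute and a tool call to move; the robot and the scene stay as the last step left them, time stands still between calls to the robot, and variables do not carry over. Pictures are saved under pics/ and viewed, at most 13 in all, crops included, and the job is handed in when it is done.

Besides the shell and the picture viewer there is one more tool, called after "Request:" as name([rows], argument=value, ...), one row to a line, values as JSON. apply_moves: Moves the arm, as the interface text tells. Its arguments: {"type":"object","properties":{"targets":{"type":"array"}},"required":["targets"]}

```bash
mkdir -p pics; ls
python3 - <<'E'
from plant import *
import cv2,numpy as np
s=state();print(s['tool_pos'],s['tool_rot'],s['time'])
ims=[]
for c in ["top","scene"]:
    im=grab_frame(c);cv2.imwrite(f"pics/{c}0.png",im[...,::-1])
    for q in ["broad_chisel","point_chisel","rack","rasp"]:
        for r in recognise(c,q)[:4]: 
            K=get_calibration(c);P=np.linalg.inv(K['pose'])@np.r_[r['point'],1];p=K['camera_matrix']@[P[0],-P[1],-P[2]]
            print(c,q,round(r['score'],2),np.round(r['point'],3),(p[:2]/p[2]).round())
E
```

```text
pics
[0.22563935 0.58222822 0.2520814 ] [-3.05082984e-04  1.83872937e-01  9.82949482e-01 -9.82601057e-04] 0.0
top broad_chisel 0.56 [0.525 0.16  0.053] [307. 233.]
top point_chisel 0.74 [0.454 0.261 0.056] [275. 254.]
top point_chisel 0.52 [0.353 0.675 0.017] [148. 283.]
top rack 0.91 [ 0.514 -0.187  0.015] [412. 240.]
top rasp 0.59 [ 0.773 -0.063  0.017] [375. 162.]
scene broad_chisel 0.69 [0.549 0.158 0.053] [256. 220.]
scene point_chisel 0.53 [0.474 0.258 0.055] [286. 200.]
scene point_chisel 0.51 [0.355 0.675 0.012] [399. 177.]
scene rack 0.97 [ 0.556 -0.194  0.022] [143. 236.]
scene rasp 0.89 [ 0.779 -0.062  0.008] [181. 298.]
```

View pics/top0.png

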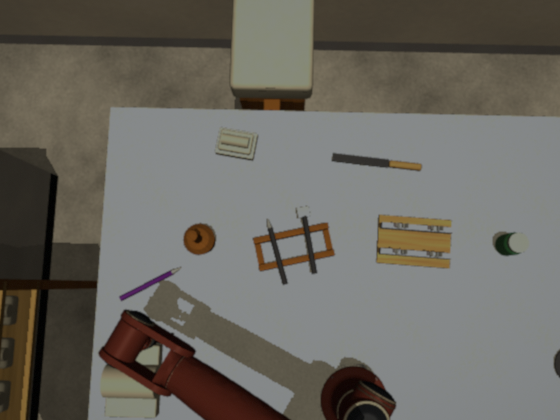

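View pics/scene0.png

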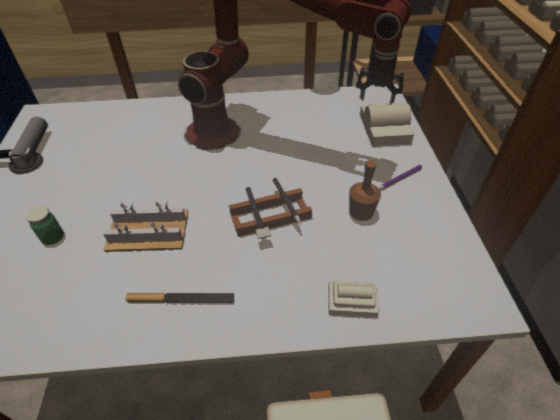

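The top picture shows three candidates for the chisels. The dark one at (307,238) with a blade is the broad chisel. The dark pointed one at (277,252) is on the battens, so it fits the point chisel. The purple one at (150,283) lies on the bench away from the battens, so it is the look-alike. The rack is at (414,241) and the rasp at (376,162).

```bash
cat > h.py <<'E'
from plant import *
import cv2,numpy as np
def rays(c,uv,z,K=None):
    K=K or get_calibration(c);M=K['camera_matrix'];T=K['pose']
    uv=np.atleast_2d(uv).astype(float)
    d=(np.linalg.inv(M)@np.c_[uv,np.ones(len(uv))].T).T*[1,-1,-1]
    d=d@T[:3,:3].T;o=T[:3,3]
    return o+d*((z-o[2])/d[:,2])[:,None]
def proj(c,p,K=None):
    K=K or get_calibration(c);P=np.linalg.inv(K['pose'])@np.r_[p,1];q=K['camera_matrix']@[P[0],-P[1],-P[2]];return q[:2]/q[2]
def fit(c,q,z,K=None,i=0):
    m=regions_of(c,q)
    for r in m[:3]:
        v,u=np.nonzero(r['pixels']);w=rays(c,np.c_[u,v],z,K)[:,:2]
        rect=cv2.minAreaRect(w.astype(np.float32)*1000)
        mu=w.mean(0);e,V=np.linalg.eigh(np.cov((w-mu).T));a=V[:,1];t=(w-mu)@a
        print(c,q,round(r['score'],2),len(u),'rect',np.round(rect[0],1),np.round(rect[1],1),round(rect[2],1),'pca ang',round(np.degrees(np.arctan2(a[1],a[0]))%180,1),'mid',np.round(mu+a*(t.min()+t.max())/2,4),'len',round(np.ptp(t),3))
E
python3 - <<'E'
from h import *
im=grab_frame("top");K=get_calibration("top");print(K['pose'].round(3),K['camera_matrix'].round(1))
cv2.imwrite("pics/crop.png",cv2.resize(im[190:310,230:470,::-1],None,fx=3.3,fy=3.3,interpolation=cv2.INTER_CUBIC))
fit("top","broad_chisel",.05);fit("top","point_chisel",.05);fit("top","rack",.03)
print(get_calibration("wrist")['pose'].round(3),get_calibration("wrist")['camera_matrix'].round(1))
E
```

```text
[[ 0.025  0.991 -0.131  0.362]
 [-1.     0.024 -0.011  0.2  ]
 [-0.008  0.131  0.991  1.773]
 [ 0.     0.     0.     1.   ]] [[534.7   0.  289. ]
 [  0.  534.7 213. ]
 [  0.    0.    1. ]]
top broad_chisel 0.82 355 rect [504.3 154.7] [216.3  32.4] 14.3 pca ang 12.1 mid [0.5034 0.1576] len 0.216
top broad_chisel 0.74 3550 rect [ 506.9 -186.1] [241.  156.5] 87.0 pca ang 87.1 mid [ 0.5065 -0.186 ] len 0.241
top point_chisel 0.74 331 rect [350.2 663.3] [ 18.8 203.3] 28.9 pca ang 119.1 mid [0.3499 0.6631] len 0.203
top point_chisel 0.64 338 rect [462.7 259.9] [213.3  18. ] 16.5 pca ang 16.7 mid [0.4629 0.2595] len 0.213
top rack 0.73 3506 rect [ 508.5 -190.1] [244.  158.1] 86.9 pca ang 87.0 mid [ 0.5081 -0.1901] len 0.244
[[ 0.363 -0.9   -0.243  0.165]
 [ 0.932  0.35   0.093  0.607]
 [ 0.001 -0.26   0.966  0.374]
 [ 0.     0.     0.     1.   ]] [[330.8   0.  285.1]
 [  0.  330.8 210.1]
 [  0.    0.    1. ]]
```

View pics/crop.png

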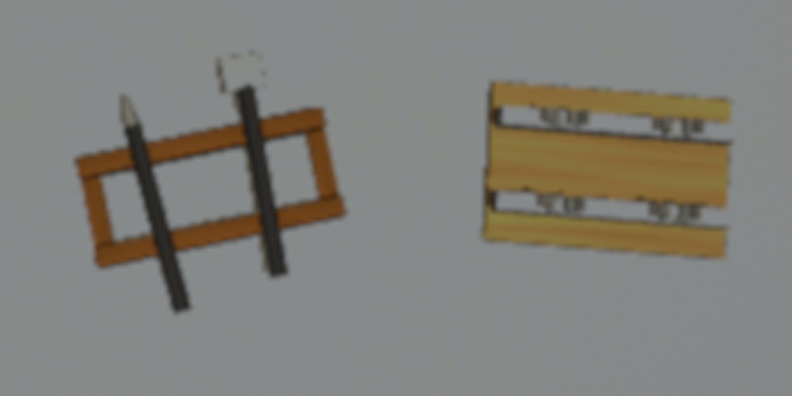

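The crop confirms both dark bars on the battens: the pointed one at crop (155,205) and the broad one at (260,180). The rack shows four clip pairs, all free. Next I go above the chisels for a wrist view.

```bash
cat >> h.py <<'E'
def plan(p,yaw_deg,step=0.45):
    s=state();w,x,y,z=s['tool_rot'];from scipy.spatial.transform import Rotation as R
    M=R.from_quat([x,y,z,w]).as_matrix();yaw=np.arctan2(M[1,0],M[0,0])
    print('t',round(s['time'],2),'tcp',np.round(s['tool_pos'],4),'yaw',round(np.degrees(yaw),1)%360,'down',M[:,2].round(3),'F',np.round(s['contact_force'],1),'w',round(s['gripper_width'],3))
    d=np.array(p)-s['tool_pos'];dy=(np.radians(yaw_deg)-yaw+np.pi)%(2*np.pi)-np.pi
    n=int(max(np.ceil(np.linalg.norm(d)*10/step),np.ceil(abs(dy)*10),1))
    print('n',n,'twist/row',round(-dy*10/n,3))
    for i in range(n):
        a=yaw+dy*i/n;c,q=np.cos(a),np.sin(a)
        v=d/n*10;print([round(k,3) for k in (c*v[0]+q*v[1],q*v[0]-c*v[1],-v[2])])
E
python3 -c "
from h import *
plan([.49,.19,.25],193)"
```

```text
t 0.7 tcp [0.2259 0.5828 0.2534] yaw 158.8 down [ 0.  0. -1.] F [-0.5 -0.4 -1.2] w 0.996
n 11 twist/row -0.542
[np.float64(-0.353), np.float64(-0.246), np.float64(0.003)]
[np.float64(-0.339), np.float64(-0.265), np.float64(0.003)]
[np.float64(-0.324), np.float64(-0.283), np.float64(0.003)]
[np.float64(-0.308), np.float64(-0.3), np.float64(0.003)]
[np.float64(-0.292), np.float64(-0.316), np.float64(0.003)]
[np.float64(-0.274), np.float64(-0.332), np.float64(0.003)]
[np.float64(-0.256), np.float64(-0.346), np.float64(0.003)]
[np.float64(-0.237), np.float64(-0.359), np.float64(0.003)]
[np.float64(-0.217), np.float64(-0.372), np.float64(0.003)]
[np.float64(-0.196), np.float64(-0.383), np.float64(0.003)]
[np.float64(-0.175), np.float64(-0.393), np.float64(0.003)]
```

Request:
apply_moves([
  {"translation":[-0.35,-0.25,0],"twist":-0.54,"hand":1},
  {"translation":[-0.34,-0.26,0],"twist":-0.54,"hand":1},
  {"translation":[-0.32,-0.28,0],"twist":-0.54,"hand":1},
  {"translation":[-0.31,-0.3,0],"twist":-0.54,"hand":1},
  {"translation":[-0.29,-0.32,0],"twist":-0.54,"hand":1},
  {"translation":[-0.27,-0.33,0],"twist":-0.54,"hand":1},
  {"translation":[-0.26,-0.35,0],"twist":-0.54,"hand":1},
  {"translation":[-0.24,-0.36,0],"twist":-0.54,"hand":1},
])

```text
time: 1.5
tool_pos: [0.4182, 0.2954, 0.2536]
tool_rot: [0.0, -0.032, 0.999, 0.0]
contact_force: [0.0, 0.5, -0.1]
gripper_width: 0.997
grasp_force: 0.0
```

Request:
apply_moves([
  {"translation":[-0.22,-0.37,0],"twist":-0.54,"hand":1},
  {"translation":[-0.2,-0.38,0],"twist":-0.54,"hand":1},
  {"translation":[-0.17,-0.39,0],"twist":-0.54,"hand":1},
  {"translation":[0,0,0],"twist":0,"hand":1},
  {"translation":[0,0,0],"twist":0,"hand":1},
])

```text
time: 2.0
tool_pos: [0.4896, 0.1898, 0.2533]
tool_rot: [-0.0, -0.111, 0.994, 0.0]
contact_force: [-0.3, 0.0, 0.5]
gripper_width: 1.001
grasp_force: 0.0
```

Run:
```python
from h import *
K=get_calibration("wrist");im=grab_frame("wrist");cv2.imwrite("pics/w1.png",im[...,::-1])
fit("wrist","broad_chisel",.05,K);fit("wrist","point_chisel",.05,K)
plan([.50,.157,.2],193)
```

```text
wrist broad_chisel 0.76 4385 rect [506.9 159.6] [221.7  39.7] 10.2 pca ang 11.4 mid [0.5072 0.1575] len 0.221
wrist point_chisel 0.77 3718 rect [467.1 260. ] [219.3  18.5] 17.0 pca ang 17.0 mid [0.4671 0.2601] len 0.219
t 2.15 tcp [0.4888 0.1913 0.2533] yaw 192.9 down [-0.  0. -1.] F [-0.6  0.9  0.3] w 0.997
n 2 twist/row -0.007
[np.float64(-0.016), np.float64(-0.18), np.float64(0.267)]
[np.float64(-0.016), np.float64(-0.18), np.float64(0.267)]
```

View pics/w1.png

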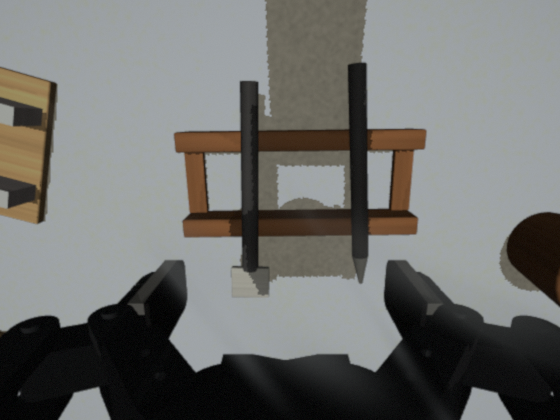

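Run:
```python
from h import *
K=get_calibration("wrist")
for ends,z in (([(249,85),(251,268),(250,297)],.05),([(357,66),(360,256),(361,283)],.05),([(178,142),(425,138),(185,226),(416,223)],.04)):
    w=rays("wrist",ends,z,K)[:,:2];d=w[1]-w[0];print(w.round(4).tolist(),np.degrees(np.arctan2(d[1],d[0])).round(1),((w[0]+w[2])/2).round(4))
plan([.506,.160,.15],191)
```

```text
[[0.4016, 0.1375], [0.5808, 0.1752], [0.6148, 0.1809]] 11.9 [0.5082 0.1592]
[[0.3639, 0.23], [0.5418, 0.2846], [0.5718, 0.2944]] 17.1 [0.4678 0.2622]
[[0.4686, 0.0781], [0.4105, 0.3155], [0.5537, 0.0976], [0.4962, 0.3352]] 103.7 [0.5111 0.0878]
t 2.15 tcp [0.4888 0.1913 0.2533] yaw 192.9 down [-0.  0. -1.] F [-0.6  0.9  0.3] w 0.997
n 3 twist/row 0.112
[np.float64(-0.032), np.float64(-0.115), np.float64(0.344)]
[np.float64(-0.034), np.float64(-0.114), np.float64(0.344)]
[np.float64(-0.035), np.float64(-0.114), np.float64(0.344)]
```

Request:
apply_moves([
  {"translation":[-0.05,-0.18,0.35],"twist":0.1,"hand":0.5},
  {"translation":[-0.05,-0.17,0.35],"twist":0.1,"hand":0.5},
  {"translation":[0,0,0.4],"twist":0,"hand":0.5},
  {"translation":[0,0,0.3],"twist":0,"hand":0.5},
  {"translation":[0,0,0],"twist":0,"hand":0.5},
  {"translation":[0,0,0],"twist":0,"hand":0.5},
])

```text
time: 2.75
tool_pos: [0.5064, 0.1593, 0.1136]
tool_rot: [-0.0, -0.103, 0.995, 0.0]
contact_force: [-0.2, -1.2, 0.8]
gripper_width: 0.499
grasp_force: 0.0
```

Run:
```python
from h import *
plan([.507,.1595,.051],191.7)
K=get_calibration("wrist");im=grab_frame("wrist");cv2.imwrite("pics/w2.png",im[...,::-1])
fit("wrist","broad_chisel",.05,K)
```

```text
t 2.75 tcp [0.5064 0.1593 0.1136] yaw 191.8 down [-0.  0. -1.] F [-0.2 -1.2  0.8] w 0.499
n 2 twist/row 0.008
[np.float64(-0.003), np.float64(0.0), np.float64(0.313)]
[np.float64(-0.003), np.float64(0.0), np.float64(0.313)]
wrist broad_chisel 0.77 10608 rect [494.8 152.2] [197.6  39.2] 12.9 pca ang 11.4 mid [0.4942 0.1547] len 0.198
```

View pics/w2.png

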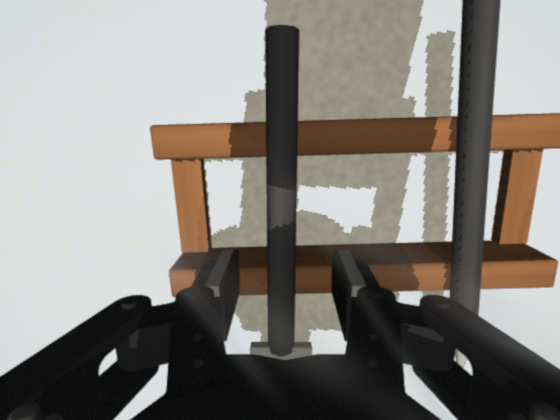

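The bar at col 282 is centred between the fingers (about 235 and 340), so I lower and grip.

Request:
apply_moves([
  {"translation":[0,0,0.31],"twist":0,"hand":0.5},
  {"translation":[0,0,0.31],"twist":0,"hand":0.5},
  {"translation":[0,0,0],"twist":0,"hand":0.5},
  {"translation":[0,0,0],"twist":0,"hand":0},
  {"translation":[0,0,0],"twist":0,"hand":0},
  {"translation":[0,0,0],"twist":0,"hand":0},
  {"translation":[0,0,0],"twist":0,"hand":0},
  {"translation":[0,0,0],"twist":0,"hand":0},
])

```text
time: 3.65
tool_pos: [0.5089, 0.1587, 0.0543]
tool_rot: [0.002, -0.102, 0.995, 0.0]
contact_force: [-1.6, -0.6, 6.9]
gripper_width: 0.182
grasp_force: 58.8
```

Request:
apply_moves([
  {"translation":[0,0,0],"twist":0,"hand":0},
  {"translation":[0,0,-0.1],"twist":0,"hand":0},
  {"translation":[0,0,-0.3],"twist":0,"hand":0},
  {"translation":[0,0,-0.4],"twist":0,"hand":0},
  {"translation":[0,0,-0.4],"twist":0,"hand":0},
  {"translation":[0,0,-0.3],"twist":0,"hand":0},
  {"translation":[0,0,0],"twist":0,"hand":0},
])

```text
time: 4.35
tool_pos: [0.5097, 0.1589, 0.2079]
tool_rot: [0.006, -0.102, 0.995, 0.0]
contact_force: [0.8, -0.4, -1.7]
gripper_width: 0.177
grasp_force: 58.6
```

```bash
python3 -c "
from h import *
plan([.50,-.06,.21],180,.4)"
```

```text
t 4.35 tcp [0.5097 0.1589 0.2079] yaw 191.7 down [ 0.011  0.002 -1.   ] F [ 0.8 -0.4 -1.7] w 0.177
n 6 twist/row 0.34
[np.float64(0.09), np.float64(-0.354), np.float64(-0.003)]
[np.float64(0.078), np.float64(-0.357), np.float64(-0.003)]
[np.float64(0.065), np.float64(-0.359), np.float64(-0.003)]
[np.float64(0.053), np.float64(-0.361), np.float64(-0.003)]
[np.float64(0.041), np.float64(-0.363), np.float64(-0.003)]
[np.float64(0.029), np.float64(-0.364), np.float64(-0.003)]
```

Request:
apply_moves([
  {"translation":[0.07,-0.36,0],"twist":0.32,"hand":0},
  {"translation":[0.06,-0.36,0],"twist":0.32,"hand":0},
  {"translation":[0.05,-0.36,0],"twist":0.32,"hand":0},
  {"translation":[0.04,-0.37,0],"twist":0.32,"hand":0},
  {"translation":[0.03,-0.37,0],"twist":0.32,"hand":0},
  {"translation":[0.02,-0.37,0],"twist":0.32,"hand":0},
  {"translation":[0,-0.37,0],"twist":0.32,"hand":0},
  {"translation":[0,-0.37,0],"twist":0.32,"hand":0},
])

```text
time: 5.15
tool_pos: [0.5056, -0.1376, 0.1995]
tool_rot: [-0.001, 0.027, 1.0, 0.001]
contact_force: [0.5, 0.7, -1.8]
gripper_width: 0.181
grasp_force: 58.8
```

Request:
apply_moves([
  {"translation":[0,0,0],"twist":0,"hand":0},
  {"translation":[0,0,0],"twist":0,"hand":0},
])

```text
time: 5.35
tool_pos: [0.5058, -0.1366, 0.1997]
tool_rot: [-0.001, 0.027, 1.0, 0.001]
contact_force: [-0.7, -0.1, -1.6]
gripper_width: 0.184
grasp_force: 59.0
```

Run:
```python
from h import *
K=get_calibration("wrist");im=grab_frame("wrist");cv2.imwrite("pics/w3.png",im[...,::-1])
np.save("K3.npy",K['pose'])
fit("wrist","rack",.012,K);fit("wrist","broad_chisel",.205,K)
plan([.511,-.133,.12],177)
```

```text
wrist rack 0.93 33293 rect [ 517.  -199.8] [263.9 167.2] 86.9 pca ang 92.2 mid [ 0.505  -0.2007] len 0.272
wrist broad_chisel 0.93 16003 rect [ 469.9 -134.5] [ 16.2 130.7] 86.8 pca ang 176.8 mid [ 0.4699 -0.1344] len 0.131
t 5.5 tcp [ 0.5064 -0.1354  0.2005] yaw 177.1 down [-0.001  0.001 -1.   ] F [-0.3 -0.5 -1.7] w 0.177
n 2 twist/row 0.01
[np.float64(-0.022), np.float64(0.013), np.float64(0.403)]
[np.float64(-0.022), np.float64(0.013), np.float64(0.403)]
```

View pics/w3.png

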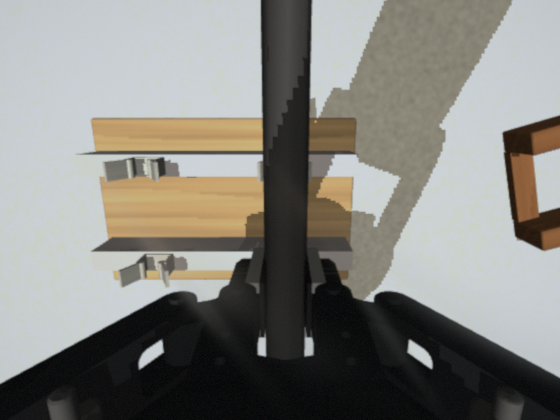

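```bash
python3 - <<'E'
from h import *
K=get_calibration("wrist");K['pose']=np.load("K3.npy")
w=rays("wrist",[(94,118),(356,118),(349,279),(113,279)],.012,K)[:,:2]
print(w.round(4).tolist(),w.mean(0).round(4))
for a,b in ((0,1),(3,2),(0,3),(1,2)): d=w[b]-w[a];print(np.linalg.norm(d).round(4),np.degrees(np.arctan2(d[1],d[0])).round(1))
for c in ((.508,-.188),tuple(w.mean(0))):
  for sy in (-.055,.055):
    for sx in (-.042,.042):
      t=np.radians(-3);p=np.array(c)+[sx*np.cos(t)-sy*np.sin(t),sx*np.sin(t)+sy*np.cos(t)]
      print(np.round(c,3),sx,sy,[proj("wrist",[*(p+dd*np.array([np.sin(-t),np.cos(t)])),.085],K).round(0).tolist() for dd in (-.015,.015)])
E
python3 - <<'E'
import cv2
a=cv2.imread("pics/w3.png");b=cv2.resize(a[100:300,70:380],None,fx=2.5,fy=2.5,interpolation=cv2.INTER_CUBIC);cv2.imwrite("pics/w3c.png",b)
E
```

```text
[[0.4284, -0.3036], [0.4413, -0.0687], [0.5998, -0.0757], [0.5863, -0.3165]] [ 0.514  -0.1911]
0.2353 86.9
0.2411 86.8
0.1584 -4.7
0.1587 -2.5
[ 0.508 -0.188] -0.042 -0.055 [[114.0, 163.0], [156.0, 163.0]]
[ 0.508 -0.188] 0.042 -0.055 [[128.0, 271.0], [167.0, 271.0]]
[ 0.508 -0.188] -0.042 0.055 [[269.0, 162.0], [311.0, 162.0]]
[ 0.508 -0.188] 0.042 0.055 [[270.0, 271.0], [309.0, 271.0]]
[ 0.514 -0.191] -0.042 -0.055 [[111.0, 171.0], [153.0, 171.0]]
[ 0.514 -0.191] 0.042 -0.055 [[126.0, 279.0], [164.0, 279.0]]
[ 0.514 -0.191] -0.042 0.055 [[265.0, 171.0], [307.0, 171.0]]
[ 0.514 -0.191] 0.042 0.055 [[267.0, 278.0], [305.0, 278.0]]
```

View pics/w3c.png

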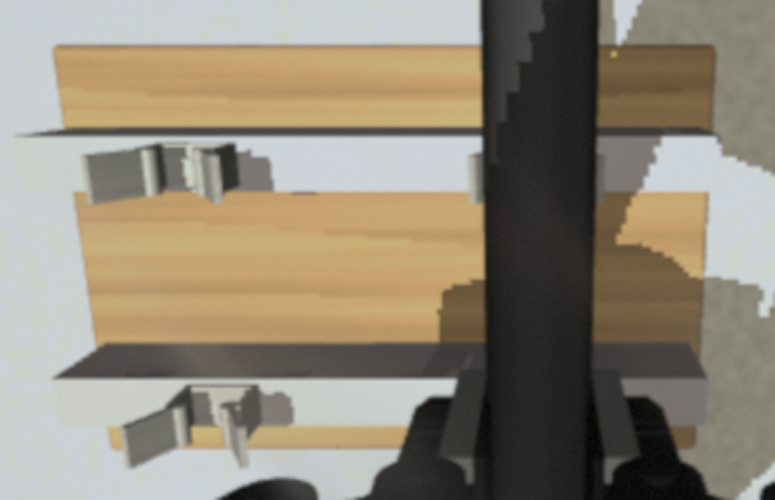

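The jaws fit a rack at (0.514,-0.1915), yaw -3°: mouths at (131,171), (143,279) and (285,171). The chisel at col 286 is in line with the right place. I shift 10 mm along x and go down.

Request:
apply_moves([
  {"translation":[-0.1,0,0.2],"twist":0,"hand":0},
  {"translation":[0,0,0.4],"twist":0,"hand":0},
  {"translation":[0,0,0.35],"twist":0,"hand":0},
  {"translation":[0,0,0.15],"twist":0,"hand":0},
  {"translation":[0,0,0],"twist":0,"hand":0},
  {"translation":[0,0,0],"twist":0,"hand":0},
])

```text
time: 6.1
tool_pos: [0.5176, -0.1369, 0.0926]
tool_rot: [0.001, 0.025, 1.0, -0.0]
contact_force: [0.6, -0.4, -1.5]
gripper_width: 0.178
grasp_force: 59.0
```

Run:
```python
from h import *
K=get_calibration("wrist");im=grab_frame("wrist");cv2.imwrite("pics/w4.png",im[...,::-1])
plan([.517,-.1365,.066],177)
```

```text
t 6.15 tcp [ 0.5183 -0.1373  0.0935] yaw 177.1 down [ 0.003 -0.001 -1.   ] F [ 0.2 -1.  -2.2] w 0.18
n 1 twist/row 0.012
[np.float64(0.013), np.float64(0.007), np.float64(0.275)]
```

View pics/w4.png

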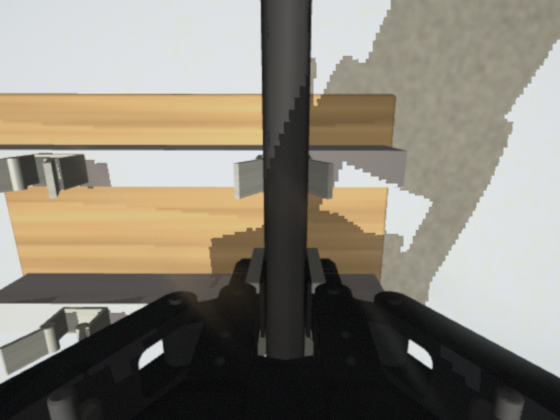

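The far clip's mouth (235 to 333) is centred on the bar (263 to 311). Press in.

Request:
apply_moves([
  {"translation":[0,0,0.06],"twist":0,"hand":0},
  {"translation":[0,0,0.06],"twist":0,"hand":0},
  {"translation":[0,0,0.06],"twist":0,"hand":0},
  {"translation":[0,0,0.05],"twist":0,"hand":0},
  {"translation":[0,0,0.05],"twist":0,"hand":0},
  {"translation":[0,0,0],"twist":0,"hand":0},
  {"translation":[0,0,0],"twist":0,"hand":0},
])

```text
time: 6.85
tool_pos: [0.5186, -0.1378, 0.0661]
tool_rot: [0.002, 0.026, 1.0, -0.001]
contact_force: [-3.0, 0.9, 10.9]
gripper_width: 0.181
grasp_force: 60.6
```

Request:
apply_moves([
  {"translation":[0,0,0.04],"twist":0,"hand":0},
  {"translation":[0,0,0.03],"twist":0,"hand":0},
  {"translation":[0,0,0],"twist":0,"hand":0},
])

```text
time: 7.15
tool_pos: [0.5189, -0.1379, 0.0657]
tool_rot: [-0.0, 0.026, 1.0, -0.0]
contact_force: [-24.9, 7.6, 52.9]
gripper_width: 0.182
grasp_force: 64.9
```

Firm stop at 53 N with no further travel, so it is home. I back off, open and rise.

Request:
apply_moves([
  {"translation":[0,0,-0.07],"twist":0,"hand":0},
  {"translation":[0,0,0],"twist":0,"hand":0.6},
  {"translation":[0,0,0],"twist":0,"hand":0.6},
  {"translation":[0,0,0],"twist":0,"hand":0.6},
  {"translation":[0,0,-0.2],"twist":0,"hand":0.6},
  {"translation":[0,0,-0.4],"twist":0,"hand":0.6},
  {"translation":[0,0,-0.4],"twist":0,"hand":0.6},
  {"translation":[0,0,-0.4],"twist":0,"hand":0.6},
])

```text
time: 7.95
tool_pos: [0.5162, -0.1369, 0.2035]
tool_rot: [-0.001, 0.026, 1.0, 0.0]
contact_force: [0.1, -0.3, 0.2]
gripper_width: 0.601
grasp_force: 0.0
```

Run:
```python
from h import *
K=get_calibration("wrist");im=grab_frame("wrist");cv2.imwrite("pics/w5.png",im[...,::-1])
fit("wrist","broad_chisel",.06,K)
grab_frame("top");fit("top","broad_chisel",.06);fit("top","point_chisel",.05)
plan([.4665,.2605,.2],197,.42)
```

```text
wrist broad_chisel 0.8 6727 rect [ 516.9 -135.4] [ 42.  225.8] 85.9 pca ang 176.9 mid [ 0.5167 -0.137 ] len 0.225
top broad_chisel 0.51 170 rect [ 589.9 -137.9] [35.8 67.4] 76.0 pca ang 176.5 mid [ 0.588  -0.1408] len 0.066
top point_chisel 0.79 324 rect [458.1 257.3] [202.9  20.7] 17.9 pca ang 16.7 mid [0.4579 0.258 ] len 0.203
top point_chisel 0.55 311 rect [349.8 661.4] [ 20.1 206.1] 30.1 pca ang 118.9 mid [0.3504 0.6618] len 0.206
t 8.2 tcp [ 0.5163 -0.1369  0.2021] yaw 177.0 down [-0.002  0.001 -1.   ] F [0.9 1.1 0.1] w 0.597
n 10 twist/row -0.349
[np.float64(0.07), np.float64(0.394), np.float64(0.002)]
[np.float64(0.057), np.float64(0.396), np.float64(0.002)]
[np.float64(0.043), np.float64(0.398), np.float64(0.002)]
[np.float64(0.029), np.float64(0.399), np.float64(0.002)]
[np.float64(0.015), np.float64(0.4), np.float64(0.002)]
[np.float64(0.001), np.float64(0.401), np.float64(0.002)]
[np.float64(-0.013), np.float64(0.4), np.float64(0.002)]
[np.float64(-0.027), np.float64(0.4), np.float64(0.002)]
[np.float64(-0.041), np.float64(0.398), np.float64(0.002)]
[np.float64(-0.055), np.float64(0.397), np.float64(0.002)]
```

View pics/w5.png

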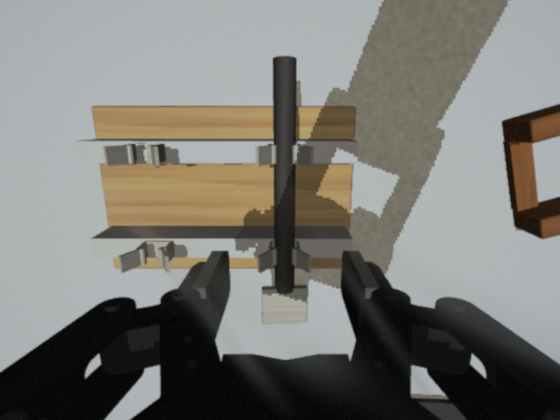

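The broad chisel sits in both right-hand clips, at (285,155) and (285,258), with its middle on target. On to the point chisel.

Request:
apply_moves([
  {"translation":[0.07,0.39,0],"twist":-0.35,"hand":0.6},
  {"translation":[0.06,0.4,0],"twist":-0.35,"hand":0.6},
  {"translation":[0.04,0.4,0],"twist":-0.35,"hand":0.6},
  {"translation":[0.03,0.4,0],"twist":-0.35,"hand":0.6},
  {"translation":[0.02,0.4,0],"twist":-0.35,"hand":0.6},
  {"translation":[0,0.4,0],"twist":-0.35,"hand":0.6},
  {"translation":[-0.01,0.4,0],"twist":-0.35,"hand":0.5},
  {"translation":[-0.03,0.4,0],"twist":-0.35,"hand":0.4},
])

```text
time: 9.0
tool_pos: [0.4743, 0.1822, 0.2004]
tool_rot: [-0.002, -0.115, 0.993, -0.0]
contact_force: [0.2, -0.2, 1.2]
gripper_width: 0.4
grasp_force: 0.0
```

Request:
apply_moves([
  {"translation":[-0.04,0.4,0],"twist":-0.35,"hand":0.4},
  {"translation":[-0.06,0.4,0],"twist":-0.35,"hand":0.4},
  {"translation":[0,0,0],"twist":0,"hand":0.4},
  {"translation":[0,0,0],"twist":0,"hand":0.4},
])

```text
time: 9.4
tool_pos: [0.465, 0.2611, 0.2006]
tool_rot: [-0.002, -0.149, 0.989, -0.001]
contact_force: [0.1, -1.2, -0.5]
gripper_width: 0.399
grasp_force: 0.0
```

Run:
```python
from h import *
K=get_calibration("wrist");im=grab_frame("wrist");cv2.imwrite("pics/w6.png",im[...,::-1])
fit("wrist","point_chisel",.05,K)
plan([.4675,.2612,.053],197.1)
```

```text
wrist point_chisel 0.62 4988 rect [467.3 260.3] [220.6  17.3] 16.9 pca ang 16.9 mid [0.4674 0.2602] len 0.221
t 9.5 tcp [0.4658 0.26   0.2015] yaw 197.0 down [-0.003 -0.001 -1.   ] F [-0.2  0.1  0.8] w 0.395
n 4 twist/row -0.003
[np.float64(-0.005), np.float64(0.002), np.float64(0.371)]
[np.float64(-0.005), np.float64(0.002), np.float64(0.371)]
[np.float64(-0.005), np.float64(0.002), np.float64(0.371)]
[np.float64(-0.005), np.float64(0.002), np.float64(0.371)]
```

Request:
apply_moves([
  {"translation":[-0.02,0,0.4],"twist":0,"hand":0.4},
  {"translation":[0,0,0.4],"twist":0,"hand":0.4},
  {"translation":[0,0,0.4],"twist":0,"hand":0.4},
  {"translation":[0,0,0.28],"twist":0,"hand":0.4},
  {"translation":[0,0,0],"twist":0,"hand":0.4},
  {"translation":[0,0,0],"twist":0,"hand":0.4},
])

```text
time: 10.1
tool_pos: [0.4684, 0.2605, 0.0553]
tool_rot: [-0.0, -0.148, 0.989, -0.0]
contact_force: [0.1, 1.1, 1.5]
gripper_width: 0.407
grasp_force: 0.0
```

Request:
apply_moves([
  {"translation":[0,0,0],"twist":0,"hand":0},
  {"translation":[0,0,0],"twist":0,"hand":0},
  {"translation":[0,0,0],"twist":0,"hand":0},
  {"translation":[0,0,0],"twist":0,"hand":0},
  {"translation":[0,0,0],"twist":0,"hand":0},
  {"translation":[0,0,0],"twist":0,"hand":0},
])

```text
time: 10.7
tool_pos: [0.4702, 0.2619, 0.0579]
tool_rot: [0.002, -0.149, 0.989, -0.0]
contact_force: [0.3, -1.5, 7.1]
gripper_width: 0.185
grasp_force: 59.0
```

Request:
apply_moves([
  {"translation":[0,0,-0.1],"twist":0,"hand":0},
  {"translation":[0,0,-0.3],"twist":0,"hand":0},
  {"translation":[0,0,-0.4],"twist":0,"hand":0},
  {"translation":[0,0,-0.4],"twist":0,"hand":0},
  {"translation":[0,0,-0.3],"twist":0,"hand":0},
  {"translation":[0,0,0],"twist":0,"hand":0},
])

```text
time: 11.3
tool_pos: [0.4708, 0.2629, 0.2118]
tool_rot: [0.005, -0.149, 0.989, 0.001]
contact_force: [0.3, -0.4, -1.9]
gripper_width: 0.177
grasp_force: 58.6
```

```bash
python3 -c "
from h import *
plan([.513,-.246,.205],177,.39)"
```

```text
t 11.3 tcp [0.4708 0.2629 0.2118] yaw 197.1 down [ 0.01   0.004 -1.   ] F [ 0.3 -0.4 -1.9] w 0.177
n 14 twist/row 0.251
[np.float64(0.078), np.float64(-0.356), np.float64(0.005)]
[np.float64(0.069), np.float64(-0.358), np.float64(0.005)]
[np.float64(0.06), np.float64(-0.36), np.float64(0.005)]
[np.float64(0.051), np.float64(-0.361), np.float64(0.005)]
[np.float64(0.042), np.float64(-0.362), np.float64(0.005)]
[np.float64(0.033), np.float64(-0.363), np.float64(0.005)]
[np.float64(0.024), np.float64(-0.364), np.float64(0.005)]
[np.float64(0.015), np.float64(-0.364), np.float64(0.005)]
[np.float64(0.006), np.float64(-0.365), np.float64(0.005)]
[np.float64(-0.004), np.float64(-0.365), np.float64(0.005)]
[np.float64(-0.013), np.float64(-0.364), np.float64(0.005)]
[np.float64(-0.022), np.float64(-0.364), np.float64(0.005)]
[np.float64(-0.031), np.float64(-0.363), np.float64(0.005)]
[np.float64(-0.04), np.float64(-0.363), np.float64(0.005)]
```

Request:
apply_moves([
  {"translation":[0.08,-0.36,0],"twist":0.25,"hand":0},
  {"translation":[0.07,-0.36,0],"twist":0.25,"hand":0},
  {"translation":[0.06,-0.36,0],"twist":0.25,"hand":0},
  {"translation":[0.05,-0.36,0],"twist":0.25,"hand":0},
  {"translation":[0.04,-0.36,0],"twist":0.25,"hand":0},
  {"translation":[0.03,-0.36,0],"twist":0.25,"hand":0},
  {"translation":[0.02,-0.36,0],"twist":0.25,"hand":0},
  {"translation":[0.02,-0.36,0],"twist":0.25,"hand":0},
])

```text
time: 12.1
tool_pos: [0.4914, -0.0294, 0.2036]
tool_rot: [-0.001, -0.049, 0.999, 0.0]
contact_force: [0.9, 0.2, -1.8]
gripper_width: 0.179
grasp_force: 58.8
```

Request:
apply_moves([
  {"translation":[0,-0.37,0],"twist":0.25,"hand":0},
  {"translation":[0,-0.37,0],"twist":0.25,"hand":0},
  {"translation":[-0.01,-0.36,0],"twist":0.25,"hand":0},
  {"translation":[-0.02,-0.36,0],"twist":0.25,"hand":0},
  {"translation":[-0.03,-0.36,0],"twist":0.25,"hand":0},
  {"translation":[-0.04,-0.36,0],"twist":0.25,"hand":0},
  {"translation":[0,0,0],"twist":0,"hand":0},
  {"translation":[0,0,0],"twist":0,"hand":0},
])

```text
time: 12.9
tool_pos: [0.5095, -0.2458, 0.2035]
tool_rot: [-0.001, 0.026, 1.0, 0.001]
contact_force: [-0.1, 0.2, -1.1]
gripper_width: 0.179
grasp_force: 58.9
```

```bash
python3 -c "
from h import *
plan([.5136,-.2465,.1],177,.4)
K=get_calibration('wrist');grab_frame('wrist');fit('wrist','point_chisel',.19,K)"
```

```text
t 12.9 tcp [ 0.5095 -0.2458  0.2035] yaw 177.0 down [-0.002  0.002 -1.   ] F [-0.1  0.2 -1.1] w 0.179
n 3 twist/row -0.002
[np.float64(-0.014), np.float64(-0.002), np.float64(0.345)]
[np.float64(-0.014), np.float64(-0.002), np.float64(0.345)]
[np.float64(-0.014), np.float64(-0.002), np.float64(0.345)]
wrist point_chisel 0.74 15525 rect [ 478.3 -243.9] [ 18.4 151.9] 87.1 pca ang 176.9 mid [ 0.4783 -0.2439] len 0.152
```

Request:
apply_moves([
  {"translation":[-0.04,0,0.2],"twist":0,"hand":0},
  {"translation":[0,0,0.4],"twist":0,"hand":0},
  {"translation":[0,0,0.35],"twist":0,"hand":0},
  {"translation":[0,0,0.1],"twist":0,"hand":0},
  {"translation":[0,0,0],"twist":0,"hand":0},
  {"translation":[0,0,0],"twist":0,"hand":0},
])

```text
time: 13.6
tool_pos: [0.5154, -0.2462, 0.102]
tool_rot: [0.001, 0.025, 1.0, -0.001]
contact_force: [-0.2, 0.1, -1.1]
gripper_width: 0.171
grasp_force: 59.0
```

Run:
```python
from h import *
im=grab_frame("wrist");cv2.imwrite("pics/w7.png",im[...,::-1])
plan([.5136,-.2465,.07],177)
```

```text
t 13.65 tcp [ 0.5158 -0.2467  0.1028] yaw 177.1 down [ 0.003 -0.002 -1.   ] F [-0.1  0.6 -1.1] w 0.176
n 1 twist/row 0.012
[np.float64(0.022), np.float64(0.0), np.float64(0.328)]
```

View pics/w7.png

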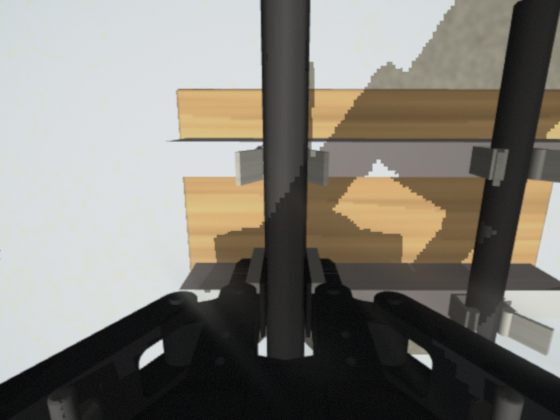

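The mouth (236 to 328) is about 1 mm left of the bar (286). I correct by 1 mm and press.

Request:
apply_moves([
  {"translation":[0.01,-0.01,0.06],"twist":0,"hand":0},
  {"translation":[0,0,0.06],"twist":0,"hand":0},
  {"translation":[0,0,0.06],"twist":0,"hand":0},
  {"translation":[0,0,0.06],"twist":0,"hand":0},
  {"translation":[0,0,0.05],"twist":0,"hand":0},
  {"translation":[0,0,0.03],"twist":0,"hand":0},
  {"translation":[0,0,0],"twist":0,"hand":0},
  {"translation":[0,0,0],"twist":0,"hand":0},
])

```text
time: 14.45
tool_pos: [0.5142, -0.2477, 0.0699]
tool_rot: [0.001, 0.026, 1.0, -0.0]
contact_force: [-1.2, -0.0, 6.5]
gripper_width: 0.176
grasp_force: 60.1
```

Request:
apply_moves([
  {"translation":[0,0,0.04],"twist":0,"hand":0},
  {"translation":[0,0,0.03],"twist":0,"hand":0},
  {"translation":[0,0,0],"twist":0,"hand":0},
])

```text
time: 14.75
tool_pos: [0.5145, -0.2478, 0.0694]
tool_rot: [-0.001, 0.026, 1.0, 0.0]
contact_force: [-19.9, 11.8, 44.3]
gripper_width: 0.178
grasp_force: 63.9
```

Firm stop again. Release and rise.

Request:
apply_moves([
  {"translation":[0,0,-0.06],"twist":0,"hand":0},
  {"translation":[0,0,0],"twist":0,"hand":0.55},
  {"translation":[0,0,0],"twist":0,"hand":0.55},
  {"translation":[0,0,0],"twist":0,"hand":0.55},
  {"translation":[0,0,-0.2],"twist":0,"hand":0.55},
  {"translation":[0,0,-0.4],"twist":0,"hand":0.55},
  {"translation":[0,0,-0.4],"twist":0,"hand":0.55},
  {"translation":[0,0,-0.4],"twist":0,"hand":0.55},
])

```text
time: 15.55
tool_pos: [0.5128, -0.2469, 0.2075]
tool_rot: [-0.001, 0.026, 1.0, 0.0]
contact_force: [0.5, -0.8, 0.1]
gripper_width: 0.55
grasp_force: 0.0
```

Run:
```python
from h import *
K=get_calibration("wrist");im=grab_frame("wrist");cv2.imwrite("pics/w8.png",im[...,::-1])
fit("wrist","broad_chisel",.06,K);fit("wrist","point_chisel",.06,K)
print(state()['contact_force'],state()['gripper_width'])
```

```text
wrist broad_chisel 0.68 5726 rect [ 510.8 -140.8] [212.5  39.8] 0.2 pca ang 177.9 mid [ 0.5105 -0.1351] len 0.212
wrist point_chisel 0.73 5155 rect [ 511.6 -246.6] [ 18.5 222. ] 87.2 pca ang 177.0 mid [ 0.5116 -0.2469] len 0.222
[0.70689451 0.08479933 0.76924781] 0.550710506842303
```

View pics/w8.png

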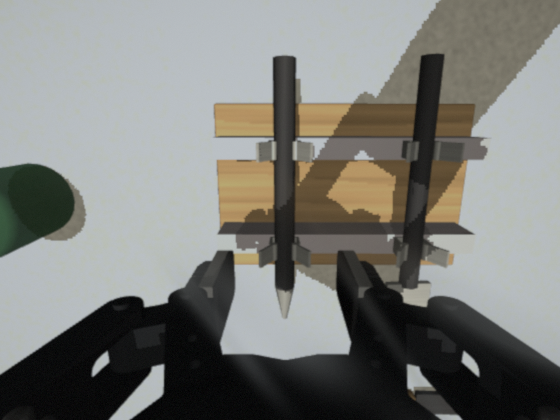

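Both bars sit in their clips: the point chisel at (285,150) and (285,250), the broad one at (430,150) and (415,250). The gripper is clear.

```bash
python3 -c "
from plant import *
print(job_done())"
```

```text
the job is handed in; nothing more can be done
None
```

Both chisels are pressed home in the rack, broad in the +y place and point in the -y place. Each came to a firm stop at about 45–53 N and is within about 2 mm of its target in the wrist views; the rasp was never approached, and the job is handed in (no verdict was returned).

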